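# Set the sprung length gauge and hold its rod at the cursor

## Task

On the length gauge screwed to the bench, turn the knob until its pointer stands at the raised tab of the ring round it; this drives the small cursor along the rule to the length wanted. Then let go of the knob, pull the sprung rod out by its upright handle until the rod's side pointer is level with the cursor, and finish still gripping it there, drawn out against its spring: do not let go. Leave the things lying round the gauge where they are.

Things in the scene. Friction and masses are not known exactly. Their poses are not given: they have to be found in the camera images.
- gauge: The gauge: brown wooden base 10 mm thick, fixed to the bench, with an aluminium tube (22 mm thick, axis 30 mm above the bench) and a rule beside it. Origin on the bench under the tube's mouth; -x is the direction in which the rod pulls out, +y the side of rule and knob, z up. Base spans x -205 to +170, y -22 to +60 mm, with a lobe under the knob to y = +107 mm.
- pull_rod: The steel rod, 10 mm thick, that slides along the gauge's x axis out of the tube, 0 to 140 mm, and its handle. An inner spring draws it back in: 3.5 N when home, rising by 0.7 N per 10 mm. Its origin coincides with the gauge's when home and shifts with the rod.
- handle (a point): Grip point on the axis of the rod's upright round pale wooden handle, 70 mm above the bench. The handle is 16 mm thick and reaches from 37 to 92 mm above the bench; when home it stands 60 mm in front of the tube's mouth. Fingertips must stay over 41 mm above the bench to clear the rod.
- rod_pointer (a point): Tip of the thin steel pointer that sticks out sideways from the foot of the handle towards the rule, level with the handle along the gauge's x axis, 24 mm above the bench.
- cursor: The cursor: a 14 mm dark steel slider on the rule with a thin upright steel blade 31 mm high. The knob drives it: 50 mm per radian, away from the tube (gauge -x) as the knob turns anticlockwise seen from above. Its origin lies on the bench under the tube's axis, level with the blade along x; its axes are the gauge's.
- cursor_mark (a point): Front edge of the cursor's blade, 26 mm above the bench; the rod pointer is lined up when it has the same position along the gauge's x axis (the two are some 7 mm apart across it).
- dial_knob (a joint): Knob angle in rad, anticlockwise from above positive; 0 when its pointer looks along the gauge's +y axis. Range -1.5 to 0.7, starts -1.3 to -0.9; it stays where it is left (friction about 0.06 N m).
- knob_grip (a point): On the knob's axis, 64 mm above the bench. The knob is a black disc with a bar grip across it, 44 mm long in the direction of the pointer, 14 mm wide, from 38 to 72 mm above the bench, with a steel line on the pointer's half of its top. Fingertips must stay over 40 mm above the bench.
- knob_tip (a point): Tip of the knob's steel pointer, 30 mm from the knob's axis, 32 mm above the bench.
- index_ring (a joint): Angle of the index ring under the knob, same sense and zero as the knob's: the knob must be brought to this value. The ring is clamped very stiff.
- index_mark (a point): Inner edge of the small raised dark steel tab (4 mm wide, 7 mm deep) on the aluminium index ring (72 mm across), 30 mm from the knob's axis, 32 mm above the bench; the knob's tip meets it when set.
- stain_tin: Bystander, loose: round metal tin, 78 mm across, 77 mm tall. Origin under its centre.
- masking_tape: Bystander, loose: roll of masking tape lying flat, 98 mm across, 25 mm tall. Origin under its centre.
- offcut_b: Bystander, loose: dark wooden offcut, 40 x 62 x 28 mm. Origin under its centre.
- marker: Bystander, loose: white marker pen with black cap, 135 mm long, 16 mm thick. Origin under its centre.
- tape_measure: Bystander, loose: yellow tape measure, 39 x 86 x 61 mm. Origin under its centre.

How it is judged:
By the outcome, as a careful person would: the job done as asked, in the order asked, and still so for the second after the job is handed in, while the arm keeps its last pose, push and grip.
It also fails if it takes over 42 s, if anything falls off the work surface, if the arm or the gripper's body presses on something with over 40 N, if the wrist force passes 120 N, or if a joint passes its speed limit or range.

## Robot

A 6-joint arm with a two-finger parallel gripper is mounted at the origin on a cart in front of the work surface, level with it; the furniture and walls round the work are solid. World frame = base frame: x ahead of the robot, y to its left, z up, the work surface at z = 0. Lengths are in m, angles in rad, forces in N, time in s.
With the tool pointing down it reaches from about 0.375 to 0.975 m from the base axis. Payload 3.8 kg.
Tool frame: the origin (TCP) lies on the centre line of the jaws, within the pads' length; the fingertips stand 17 mm ahead of it and the grasp point (between the pads) lies 2 mm behind it (bot.tip_extent is the distance from the TCP to the fingertips, in m); z points along the fingers, y is the line along which they close (so a half turn about z gives the same grasp; the last joint's range is limited). The gripper opens to 85 mm and grips with 20 to 120 N. Pads are 22 mm wide; open, the fingers measure 114 mm over their backs; the gripper's body (76 mm by 85 mm) begins 54 mm behind the grasp point. The pads swing forward as they close: fully open they stand 13 mm farther back than shut.
Start: joints at [1.191, 0.264, 1.604, -0, 1.274, -0.037], TCP at [0.227, 0.636, 0.248] pointing down, gripper open.
Joint ranges: [-2.63, 2.63], [-0.94, 2.18], [0.31, 2.57], [-1.31, 4.45], [0, 2.66], [-2.55, 2.55]. Speed limits (rad/s): [2.57, 2.57, 3.14, 3.14, 3.14, 3.14].

## Interface

Orientations are given as a rotation vector (axis times angle).
In Python, from workcell import readout, read_camera, finish_job, bot gives the robot as it stands.
- The arm moves only by the tool jog_arm, never from a script. Its argument "deltas" is one flat list of numbers, 7 for each row, row after row: the shift along the tool's x, y, z in m, then the turn, a rotation vector about the tool's x, y, z in degrees, then the gripper command: -1 is shut, 1 is fully open, values between are in proportion. A call has 1 to 8 rows; each row is the pose to reach, as a shift and turn from the pose commanded when the call began, along the tool's axes at that moment; what a row does not reach only later rows make up. A row lasts 1/10 s, in which the tool goes at most 50 mm and 8.59 degrees, less where a joint would pass 70% of its speed; a pose out of reach is approached as far as the arm can. A call with a gripper value outside its range is refused whole. The fingers move at their own pace and stop on an object; "squeeze" is the grip in N (left out, the last holds). Time passes only in rows, so rows that repeat a pose let the fingers close. It gives the time, the measured TCP pose, the force, the opening and the grip force at its end, in the units of the state.
- readout.read_state(): the state, without advancing time (a new reading comes with each control period).
- read_camera(name): name is "scene" or "side" or "wrist"; returns a dict with "color" (420x560x3 uint8, blue, green, red), "fx", "fy", "cx", "cy" (pixels), "origin" and "attitude" of the camera in the world. Camera axes: x right, y down, z forward; pixel columns grow to the right and rows downward; lengths in m; the calibration is good to about 2 mm. A picture is of the moment at which its call begins. There is no depth.
- finish_job(): hands the job in; it is judged then, once.
The state is a dict: "time": time; "q": joint angles; "joint_vel": joint speeds; "joint_torque": joint torques, N m; "tool_pos": TCP position; "tcp_rot": TCP orientation; "wrist_force": force on the tool from outside, world axes, zero at the start; "torque": the same for the moment, N m; "width": opening from 0.0 (shut) to 1.0 (fully open); "grip_force": force on a finger pad.
Only numpy, scipy, OpenCV 4.12 (cv2) and the standard library are available. Lean on these libraries where they do the work, as an engineer would, in place of code of your own. Each camera call takes 0.05 s, during which the arm holds its last target. There are 200 camera calls.

## Working session

There is one attempt and no reset: what is moved stays moved. The work goes in short steps, Python scripts to look and compute and a tool call to move; the robot and the scene stay as the last step left them, time stands still between calls to the robot, and variables do not carry over. Pictures are saved under pics/ and viewed, at most 10 in all, crops included, and the job is handed in when it is done.

Besides the shell and the picture viewer there is one more tool, called after "Call:" by a JSON object that holds its "name" and its "arguments", one argument or row to a line. jog_arm: Moves the arm, as the interface text tells. Its arguments: {"type":"object","properties":{"deltas":{"type":"array"},"squeeze":{"type":"number"}},"required":["deltas"]}

```bash
mkdir -p pics; cat > h.py <<'E'
import numpy as np, cv2
from workcell import readout, read_camera, finish_job, bot
from scipy.spatial.transform import Rotation as R
def rot(c):
    a=np.array(c["attitude"],float)
    return a if a.shape==(3,3) else (R.from_rotvec(a).as_matrix() if a.size==3 else R.from_quat(a).as_matrix())
def ray(c,u,v,z):
    d=rot(c)@np.array([(u-c["cx"])/c["fx"],(v-c["cy"])/c["fy"],1]); o=np.array(c["origin"])
    return o+d*(z-o[2])/d[2]
def proj(c,p):
    q=rot(c).T@(np.array(p)-np.array(c["origin"])); return q[0]/q[2]*c["fx"]+c["cx"],q[1]/q[2]*c["fy"]+c["cy"]
E
python3 - <<'E'
from h import *
import pickle
for n in ("scene","side","wrist"):
    c=read_camera(n); cv2.imwrite(f"pics/{n}0.png",c["color"]); pickle.dump(c,open(n+"0.pkl","wb"))
    print(n,c["fx"],c["cx"],c["cy"],c["origin"],c["attitude"])
a=[cv2.imread(f"pics/{n}0.png") for n in ("scene","side","wrist")]
print(readout.read_state())
E
```

```text
scene 464.49723911343597 279.6357487172686 214.44563555906362 [ 0.31100336 -0.41238497  0.77311104] [-2.38204446  0.58290177 -0.19777903]
side 379.14578210285623 286.05955612350726 208.54956397698805 [0.36028998 0.81861529 0.45746214] [-0.39973517  2.50095937 -1.52819943]
wrist 291.72175994324334 282.52203930693884 213.50877802153929 [0.14811358 0.66353394 0.37326778] [2.3351814 1.6478459 0.2722012]
{'time': 0.15, 'q': array([ 1.19111374e+00,  2.64625913e-01,  1.60508132e+00, -1.54530683e-05,
        1.27369712e+00, -3.68967061e-02]), 'joint_vel': array([ 0.00044806, -0.00274866, -0.00465472, -0.00240422, -0.00027143,
        0.00100287]), 'joint_torque': array([ 5.49543056e-04, -5.15907097e+01, -3.67959881e+01, -1.67107441e-04,
        8.17611610e-03, -2.47405143e-05]), 'tool_pos': array([0.22667761, 0.63522115, 0.24720577]), 'tcp_rot': array([-5.35745819e-01, -3.09520760e+00,  2.78877658e-03]), 'wrist_force': array([ 0.17120957,  0.55551432, -1.12115031]), 'torque': array([0.02155323, 0.01270251, 0.02600605]), 'grip_force': 0.0, 'width': 1.0073655036637141}
```

View pics/scene0.png

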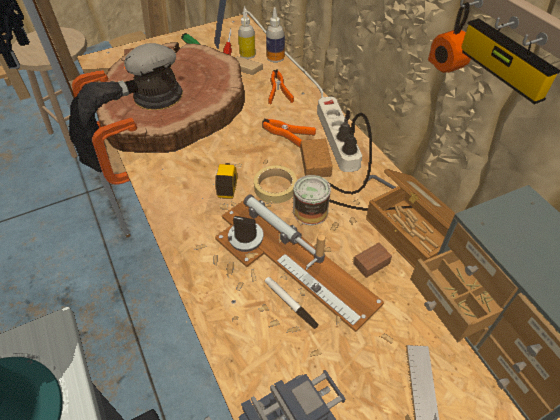

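View pics/side0.png

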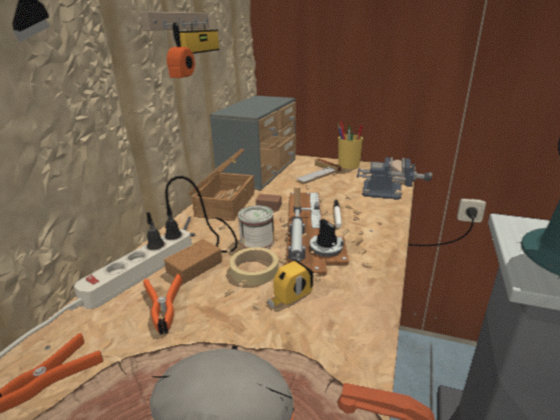

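The scene view shows the gauge with its knob at about (244,232), the handle at (320,247), the cursor at (317,287), and the rod pulling out towards the lower right. I'll zoom in on that area.

```bash
python3 - <<'E'
from h import *
a=cv2.imread("pics/scene0.png")[190:335,205:395]
cv2.imwrite("pics/crop1.png",cv2.resize(a,None,fx=4,fy=4,interpolation=cv2.INTER_CUBIC))
E
```

```text
(no output)
```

View pics/crop1.png

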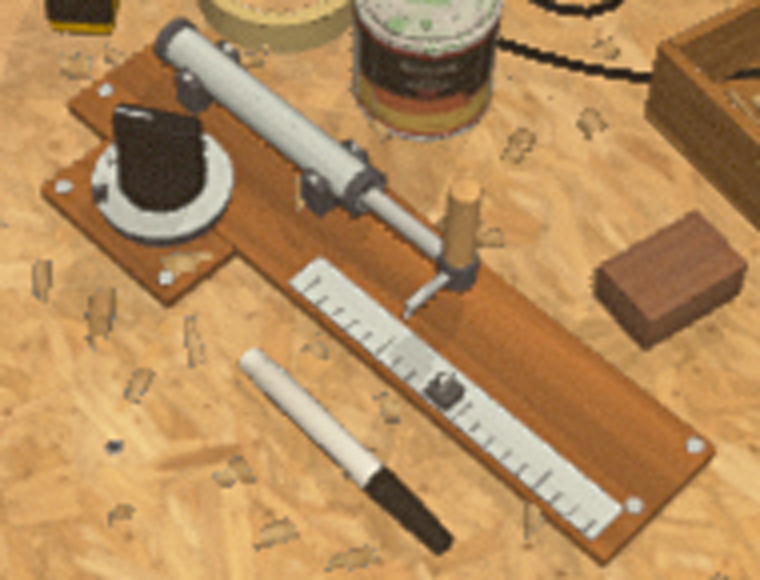

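```bash
cat >> h.py <<'E'
def cp(c,x,y,z): return ray(c,205+(x+.5)/4-.5,190+(y+.5)/4-.5,z)
E
python3 - <<'E'
from h import *
import pickle
c=pickle.load(open("scene0.pkl","rb"))
np.set_printoptions(precision=4,suppress=True)
P1=cp(c,714,452,.01);P2=cp(c,603,561,.01);H=cp(c,468,185,.092);L1=cp(c,42,190,.01);L2=cp(c,168,304,.01)
print("P1P2",P1,P2,np.linalg.norm(P1-P2))
T=cp(c,180,38,.03)
print("H",H,"lobe",L1,L2,np.linalg.norm(L1-L2))
tail=cp(c,68,103,.01)
ex=tail-P2; ang=np.arctan2((L1-L2)[1],(L1-L2)[0]); print("tail",tail,np.linalg.norm(ex),np.degrees(np.arctan2(ex[1],ex[0])),"lobe ang",np.degrees(ang), "P ang+90", np.degrees(np.arctan2(*(P1-P2)[[1,0]]))+90)
for yaw in (np.arctan2(ex[1],ex[0]),):
    X=np.array([np.cos(yaw),np.sin(yaw),0]);Y=np.array([-X[1],X[0],0])
    O=H+.06*X; O[2]=0
    f=lambda p:((p-O)@X,(p-O)@Y)
    for n,p in dict(P1=P1,P2=P2,tail=tail,L1=L1,L2=L2,ring=cp(c,163,186,.025),tab=cp(c,100,190,.032),ptr=cp(c,408,312,.024),curs=cp(c,440,375,.031)).items(): print(n,p,f(p))
E
```

```text
P1P2 [ 0.6692 -0.1163  0.01  ] [ 0.594  -0.1383  0.01  ] 0.0784410449439879
H [0.6117 0.0183 0.092 ] lobe [0.4517 0.1697 0.01  ] [0.48   0.0753 0.01  ] 0.09850384678101068
tail [0.4863 0.2177 0.01  ] 0.37189109703389567 106.82545298386154 lobe ang 106.68091256495589 P ang+90 106.29946332856218
P1 [ 0.6692 -0.1163  0.01  ] (np.float64(-0.20544135790635865), np.float64(-0.016156341042013855))
P2 [ 0.594  -0.1383  0.01  ] (np.float64(-0.2047212595149747), np.float64(0.062281398536657435))
tail [0.4863 0.2177 0.01  ] (np.float64(0.167169837518921), np.float64(0.06228139853665744))
L1 [0.4517 0.1697 0.01  ] (np.float64(0.13120845053942393), np.float64(0.10928892208472553))
L2 [0.48   0.0753 0.01  ] (np.float64(0.03270491719978423), np.float64(0.1095374180873437))
ring [0.5043 0.132  0.025 ] (np.float64(0.07992117467683907), np.float64(0.06987105790847818))
tab [0.4735 0.1393 0.032 ] (np.float64(0.09586947781907815), np.float64(0.09727205335430951))
ptr [0.5771 0.0086 0.024 ] (np.float64(-0.05929553408511014), np.float64(0.03587911704782798))
curs [ 0.5707 -0.0326  0.031 ] (np.float64(-0.09681994188816669), np.float64(0.05397793295623293))
```

Measured: yaw is about 106.7° (three estimates agree) and the base edges fit the given sizes. The tab lies near −0.5 rad. Next I'll work out the move to a closer view above the knob.

```bash
cat >> h.py <<'E'
def delta(pos,xang):
    "tool-frame shift and turn (deg) to TCP pos, tool pointing down with tool x at world angle xang (deg)"
    s=readout.read_state(); R0=R.from_rotvec(s["tcp_rot"]); a=np.radians(xang)
    x=np.array([np.cos(a),np.sin(a),0]); z=np.array([0,0,-1.]); M=np.stack([x,np.cross(z,x),z],1)
    d=R0.inv().apply(np.array(pos)-s["tool_pos"]); t=np.degrees((R0.inv()*R.from_matrix(M)).as_rotvec())
    print("shift",d.round(4),"turn",t.round(2))
E
python3 - <<'E'
from h import *
import pickle
c=pickle.load(open("wrist0.pkl","rb")); s=readout.read_state()
R0=R.from_rotvec(s["tcp_rot"]); print(R0.as_matrix().round(3)); print("cam in tool",R0.inv().apply(np.array(c["origin"])-s["tool_pos"]),"\n",(R0.as_matrix().T@rot(c)).round(3))
delta([.505,.131,.2],134)
E
```

```text
[[-0.942  0.336 -0.001]
 [ 0.336  0.942 -0.002]
 [ 0.    -0.002 -1.   ]]
cam in tool [ 8.35161670e-02  3.13590603e-05 -1.26057920e-01] 
 [[ 0.001 -0.946 -0.324]
 [ 1.     0.001  0.   ]
 [ 0.    -0.324  0.946]]
shift [-0.4316 -0.3813  0.0479] turn [-1.000e-01  2.000e-02  2.636e+01]
```

Call:
{"name": "jog_arm", "arguments": {
  "deltas": [-0.43, -0.38, 0.048, 0, 0, 26, 0, -0.43, -0.38, 0.048, 0, 0, 26, 0, -0.43, -0.38, 0.048, 0, 0, 26, 0, -0.43, -0.38, 0.048, 0, 0, 26, 0, -0.43, -0.38, 0.048, 0, 0, 26, 0, -0.43, -0.38, 0.048, 0, 0, 26, 0, -0.43, -0.38, 0.048, 0, 0, 26, 0, -0.43, -0.38, 0.048, 0, 0, 26, 0]
}}

```text
time: 0.95
tool_pos: [0.4198, 0.2848, 0.2147]
tcp_rot: [1.218, 2.896, 0.0]
wrist_force: [0.2, 0.7, 1.6]
width: 0.501
grip_force: 0.0
```

```bash
python3 - <<'E'
from h import *
delta([.505,.131,.2],134)
print(readout.read_state()["tool_pos"])
E
```

```text
shift [-0.1695 -0.0467  0.0147] turn [0.   0.   0.38]
[0.41984881 0.28478321 0.21468119]
```

Call:
{"name": "jog_arm", "arguments": {
  "deltas": [-0.15, -0.043, 0.013, 0, 0, 0, 0, -0.15, -0.043, 0.013, 0, 0, 0, 0, -0.15, -0.043, 0.013, 0, 0, 0, 0, -0.15, -0.043, 0.013, 0, 0, 0, 0, -0.15, -0.043, 0.013, 0, 0, 0, 0]
}}

```text
time: 1.45
tool_pos: [0.4938, 0.1479, 0.2015]
tcp_rot: [-1.223, -2.893, 0.001]
wrist_force: [-0.4, 0.4, -0.5]
width: 0.498
grip_force: 0.0
```

```bash
python3 - <<'E'
from h import *
import pickle
c=read_camera("wrist"); pickle.dump(c,open("w1.pkl","wb")); cv2.imwrite("pics/w1.png",c["color"])
s=readout.read_state();print(s["tool_pos"],s["tcp_rot"],s["joint_vel"].round(3), proj(c,[.505,.131,.07]))
E
```

```text
[0.4933704  0.14916773 0.20162535] [-1.22073602e+00 -2.89351122e+00  4.35200750e-05] [ 0.038 -0.006  0.001  0.004  0.002  0.   ] (np.float64(278.4149652838953), np.float64(228.68558174462245))
```

View pics/w1.png

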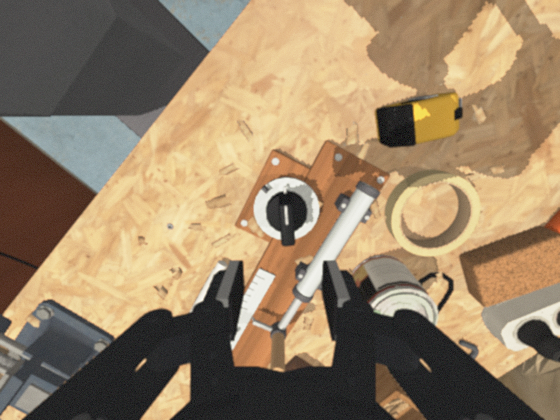

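The wrist view shows the knob at about (287,210), with the index tab at about (266,188). I'll crop to read the angles.

```bash
python3 - <<'E'
from h import *
a=cv2.imread("pics/w1.png")[160:260,235:335]
cv2.imwrite("pics/crop2.png",cv2.resize(a,None,fx=6,fy=6,interpolation=cv2.INTER_CUBIC))
E
```

```text
(no output)
```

View pics/crop2.png

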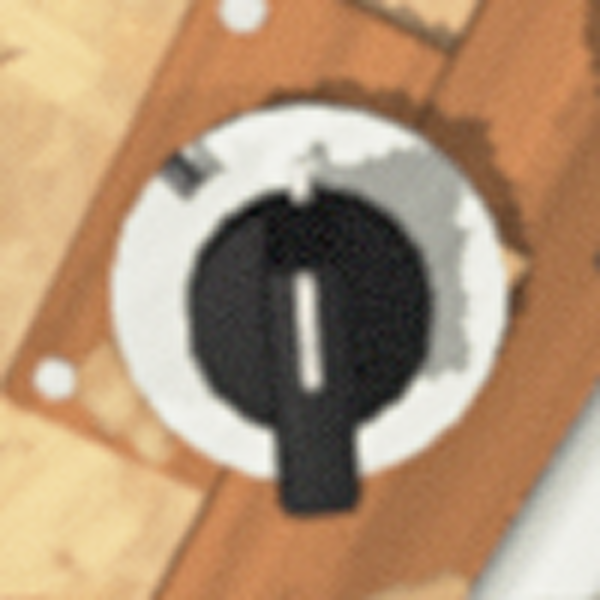

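```bash
python3 - <<'E'
from h import *
import pickle
c=pickle.load(open("w1.pkl","rb"))
np.set_printoptions(precision=4,suppress=True)
q=lambda x,y,z: ray(c,235+(x+.5)/6-.5,160+(y+.5)/6-.5,z)
b1=q(300,266,.072);b2=q(320,512,.072);print("bar",b1,b2,np.linalg.norm(b1-b2),"mid",(b1+b2)/2)
K=(b1+b2)/2
for n,p,o in (("bar",b1,b2),("line",q(303,272,.072),q(313,388,.072)),("ptip",q(315,150,.032),K),("pbase",q(302,195,.032),K)):
    d=p-o; print(n,p,np.linalg.norm(d[:2]),np.degrees(np.arctan2(d[1],d[0])))
# ring ellipse fit
a=c["color"].astype(int)
for z in (.022,.026,.030): print("ring",(q(112,290,z)+q(505,290,z))/2,np.linalg.norm(q(112,290,z)-q(505,290,z)),(q(308,102,z)+q(308,482,z))/2,np.linalg.norm(q(308,102,z)-q(308,482,z)))
for x,y in ((190,172),(193,180),(197,190),(185,180),(205,163)):
    p=q(x,y,.032); d=p-K; print("tab",p,np.linalg.norm(d[:2]),np.degrees(np.arctan2(d[1],d[0])))
E
```

```text
bar [0.4916 0.1531 0.072 ] [0.5227 0.1259 0.072 ] 0.04134943154706178 mid [0.5071 0.1395 0.072 ]
bar [0.4916 0.1531 0.072 ] 0.04134943154706178 138.76615970383557
line [0.4926 0.1528 0.072 ] 0.019049730390272305 139.05942287243218
ptip [0.4875 0.1613 0.032 ] 0.0293401261021348 131.9263980000661
pbase [0.4915 0.154  0.032 ] 0.021330782220434052 137.0528207469712
ring [0.5068 0.1402 0.022 ] 0.07207646344236052 [0.508  0.1389 0.022 ] 0.07333523622356856
ring [0.5059 0.1411 0.026 ] 0.07113345255089361 [0.507  0.1398 0.026 ] 0.07237575620492945
ring [0.5049 0.142  0.03  ] 0.0701904416594268 [0.5061 0.1407 0.03  ] 0.07141627618629029
tab [0.4747 0.1434 0.032 ] 0.032652095146921446 173.08295711318084
tab [0.4761 0.1428 0.032 ] 0.03123510143289275 174.0185911763049
tab [0.4778 0.1419 0.032 ] 0.02944224552520457 175.2550870269172
tab [0.4751 0.1418 0.032 ] 0.0321427488471466 175.92155923853971
tab [0.4755 0.1464 0.032 ] 0.03239224469910787 167.68262557994782
```

```bash
python3 - <<'E'
from h import *
delta([.507,.140,.062],139)
E
```

```text
shift [-0.0162  0.0034  0.1396] turn [-0.02 -0.06 -4.75]
```

Call:
{"name": "jog_arm", "arguments": {
  "deltas": [-0.016, 0.003, 0.03, 0, 0, -4.75, 0, -0.016, 0.003, 0.07, 0, 0, -4.75, 0, -0.016, 0.003, 0.105, 0, 0, -4.75, 0, -0.016, 0.003, 0.125, 0, 0, -4.75, 0, -0.016, 0.003, 0.139, 0, 0, -4.75, 0, -0.016, 0.003, 0.139, 0, 0, -4.75, 0, -0.016, 0.003, 0.139, 0, 0, -4.75, 0]
}}

```text
time: 2.2
tool_pos: [0.5073, 0.1411, 0.0637]
tcp_rot: [1.095, 2.944, 0.001]
wrist_force: [0.4, -0.5, 0.5]
width: 0.497
grip_force: 0.0
```

```bash
python3 - <<'E'
from h import *
delta([.507,.140,.062],139)
E
```

```text
shift [-0.0005 -0.001   0.0017] turn [0.05 0.03 0.19]
```

Call:
{"name": "jog_arm", "arguments": {
  "deltas": [0, 0, 0.001, 0, 0, 0, -1, 0, 0, 0.001, 0, 0, 0, -1, 0, 0, 0.001, 0, 0, 0, -1, 0, 0, 0.001, 0, 0, 0, -1, 0, 0, 0.001, 0, 0, 0, -1, 0, 0, 0.001, 0, 0, 0, -1],
  "squeeze": 30
}}

```text
time: 2.8
tool_pos: [0.5073, 0.1395, 0.0636]
tcp_rot: [1.097, 2.943, -0.001]
wrist_force: [-2.7, -1.8, 6.0]
width: 0.157
grip_force: 30.7
```

Call:
{"name": "jog_arm", "arguments": {
  "deltas": [0, 0, 0.001, 0, 0, -6, -1, 0, 0, 0.001, 0, 0, -12, -1, 0, 0, 0.001, 0, 0, -18, -1, 0, 0, 0.001, 0, 0, -24, -1, 0, 0, 0.001, 0, 0, -30, -1, 0, 0, 0.001, 0, 0, -34, -1, 0, 0, 0.001, 0, 0, -34, -1, 0, 0, 0.001, 0, 0, -34, -1]
}}

```text
time: 3.6
tool_pos: [0.5073, 0.1393, 0.0636]
tcp_rot: [0.188, 3.135, -0.002]
wrist_force: [-5.6, -4.3, 14.0]
width: 0.157
grip_force: 31.7
```

```bash
python3 - <<'E'
from h import *
import pickle
s=readout.read_state(); m=R.from_rotvec(s["tcp_rot"]).as_matrix(); print(s["tool_pos"],s["wrist_force"],s["torque"],np.degrees(np.arctan2(m[1,0],m[0,0])))
c=read_camera("wrist"); pickle.dump(c,open("w2.pkl","wb"))
d=read_camera("scene"); pickle.dump(d,open("s2.pkl","wb"))
u,v=map(int,proj(c,[.507,.14,.032])); print(u,v)
a=cv2.resize(c["color"][v-70:v+50,u-65:u+65],None,fx=4,fy=4,interpolation=cv2.INTER_CUBIC)
b=cv2.resize(d["color"][205:265,215:280],None,fx=4,fy=8,interpolation=cv2.INTER_CUBIC)
cv2.imwrite("pics/m2.png",np.hstack([a[:480],b[:480]]))
E
```

```text
[0.50731951 0.13933694 0.06356973] [-5.58920099 -4.33845    14.01456967] [-0.57008642  1.02837377  0.03412754] 173.12168516875775
283 258
```

View pics/m2.png

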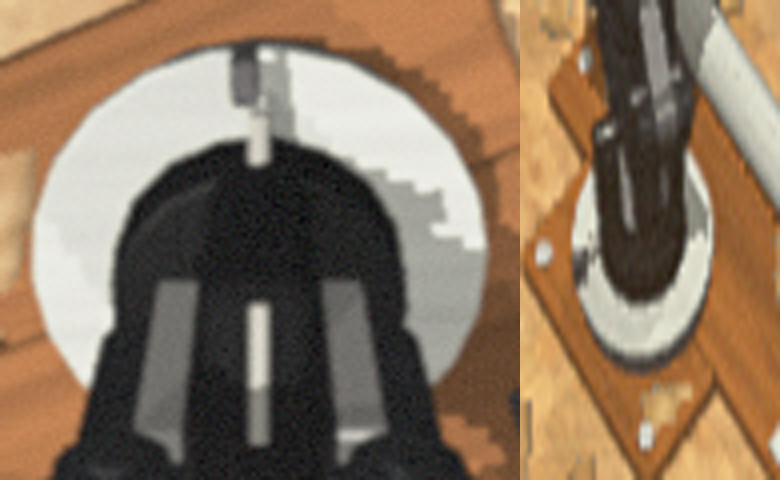

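The left half shows the tab centred at (244,75–105) and the knob pointer at (259,110–160), with 6.3 px/mm. The knob needs about 4.4° more anticlockwise.

Call:
{"name": "jog_arm", "arguments": {
  "deltas": [0, 0, -0.001, 0, 0, -2.5, -1, 0, 0, -0.001, 0, 0, -4.4, -1, 0, 0, -0.001, 0, 0, -4.4, -1, 0, 0, -0.001, 0, 0, -4.4, -1]
}}

```text
time: 4.1
tool_pos: [0.5073, 0.1393, 0.0636]
tcp_rot: [0.068, 3.14, -0.002]
wrist_force: [-2.5, -3.6, 6.1]
width: 0.157
grip_force: 30.8
```

```bash
python3 - <<'E'
from h import *
import pickle
s=readout.read_state(); m=R.from_rotvec(s["tcp_rot"]).as_matrix(); print(s["tool_pos"],s["wrist_force"],np.degrees(np.arctan2(m[1,0],m[0,0])))
c=read_camera("wrist"); pickle.dump(c,open("w3.pkl","wb"))
u,v=map(int,proj(c,[.507,.14,.032])); print(u,v)
a=cv2.resize(c["color"][v-70:v+0,u-35:u+35],None,fx=8,fy=8,interpolation=cv2.INTER_CUBIC)
cv2.imwrite("pics/m3.png",a)
g=cv2.cvtColor(c["color"],cv2.COLOR_BGR2GRAY)
print(g[v-62:v-24,u-14:u+10])
E
```

```text
[0.50725661 0.13931757 0.06364169] [-2.48874337 -3.63271015  6.1292367 ] 177.52065518271237
283 259
[[134 132 127 130 126 123 128 130 125 124 117 103  97  97  97 103 112 108
  113 115 116 119 120 118]
 [122 123 120 111 108 106 109 107 100  97  90  78  74  64  72  72  74  79
   85  85  92  88  91  93]
 [ 92  95 103 105 110 116 120 121 116 114 106  88  68  61  57  64  60  65
   82  99 100 102  92  86]
 [100 114 127 146 155 169 185 183 175 171 157 124  80  57  58  56  58  87
  135 161 173 155 139 122]
 [161 174 190 199 209 219 221 224 219 220 199 145  83  62  58  58  67 110
  183 224 231 216 178 152]
 [211 217 222 222 220 221 221 222 223 225 214 150  91  64  67  72  70 116
  179 224 228 221 181 155]
 [225 223 225 223 220 221 219 220 217 222 205 152 101  94  89  90  84 104
  144 178 190 179 166 158]
 [221 220 222 222 219 221 221 218 223 224 211 158 111 107 106 109  97  97
  122 150 162 167 159 160]
 [219 222 222 221 219 220 221 222 221 224 208 160 116 106 113 107 106 101
  123 148 164 161 161 158]
 [220 218 219 218 218 219 219 219 218 222 210 160 122 113 117 113 107 102
  125 150 162 159
[... 2138 characters left out ...]
28  27  37  30  31  17  36  29  39  73 136 175 183 161 130  80  42
   22  29  33  27  32  18]
 [ 21  37  35  34  31  36  34  30  31  22  39  87 118 118 101  78  47  24
   21  34  38  32  28  28]
 [ 31  42  30  31  33  30  32  22  28  35  33  37  44  49  47  36  32  25
   30  26  21  27  30  11]
 [ 26  32  32  29  39  40  29  39  35  32  34  19  26  23  31  35  28  38
   25  25  29  28  30  28]
 [ 38  40  27  40  39  32  31  30  33  22  32  31  17  32  28  25  37  24
   35  27  23  26  27  33]
 [ 49  52  39  37  26  23  36  24  29  31  37  28  26  27  31  29  30  14
   19  31  25  32  17  21]
 [ 58  58  42  39  32  25  30  30  17  30  35  22  26  36  36  28  24  28
   27  29  26  27  30  35]]
```

View pics/m3.png

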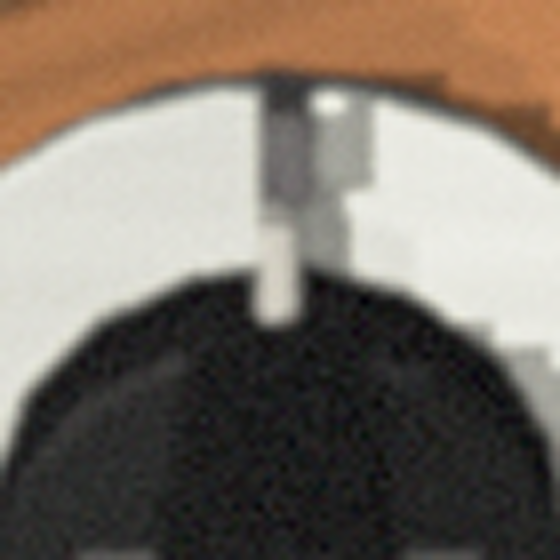

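```bash
python3 - <<'E'
from h import *
import pickle
for n in ("w2","w3"):
    c=pickle.load(open(n+".pkl","rb")); g=cv2.cvtColor(c["color"],cv2.COLOR_BGR2GRAY).astype(float)
    print(n)
    for r in (203,206,209,212,224,226,228,276,280,284): print(r,g[r-(1 if n=="w2" else 0),268:292].astype(int))
E
```

```text
w2
203 [208 220 226 225 221 225 209 168  98  63  70  69  65  79 146 216 229 228
 204 178 161 188 224 233]
206 [222 221 222 220 221 224 216 170 125 110 111 110 108 100 113 151 160 164
 159 160 159 172 200 229]
209 [219 221 219 221 221 220 216 165 121 113 114 115 109  98 112 147 167 166
 160 160 160 162 190 229]
212 [222 219 222 218 222 221 215 183 137 110 116 115 113 110 119 148 153 147
 148 154 160 160 188 227]
224 [225 215 200 171 143 129 116 111  97  91  84 114 158 198 207 201 165 104
  54  40  42  68  86  97]
226 [135  99  64  41  26  28  16  26  27  29  33  96 159 200 208 200 168 105
  48  24  18  27  20  26]
228 [ 25  24  30  35  40  22  29  31  28  29  40  92 158 202 210 197 161 106
  46  18  20  26  29  26]
276 [ 26  39  39  44  47  39  27  49  44  44  41  83 144 197 213 207 171 107
  48  33  39  45  40  48]
280 [ 27  39  35  31  34  43  44  49  42  39  43  83 146 199 216 207 172 105
  46  40  40  37  40  40]
284 [ 38  23  18  34  31  30  33  39  32  33  44  82 148 200 210 200 160 102
  42  36  40  43  36  46]
w3
203 [222 225 223 225 223 220 221 219 220 217 222 205 152 101  94
[... 265 characters left out ...]
 221 219 221 222 220 219 223 210 161 112  98 111 111 111
 106 119 138 144 154 169]
224 [192 167 129  96  68  58  57  43  41  30  49  89 157 200 205 199 165 106
  53  18  15  33  41  59]
226 [ 62  41  32  26  14  27  32  31  27  31  38  94 164 201 206 200 172 114
  47  34  28  35  20  28]
228 [ 33  21  28  27  37  30  31  17  36  29  39  73 136 175 183 161 130  80
  42  22  29  33  27  32]
276 [ 35  37  42  42  39  35  43  44  38  41  40  81 146 198 213 206 168 107
  50  39  45  43  38  38]
280 [ 42  31  43  41  43  47  40  46  34  41  43  80 144 198 215 208 171 104
  48  40  31  40  43  41]
284 [ 32  32  27  30  26  28  32  22  31  12  35  65 112 162 190 191 158 100
  47  35  36  30  29  26]
```

The row profiles show the earlier reading was slightly high. The tab centre is at column 283.3 and the pointer at 282.1, so I turn back about 1.15°.

Call:
{"name": "jog_arm", "arguments": {
  "deltas": [0, 0, -0.0005, 0, 0, 1.15, -1, 0, 0, -0.0005, 0, 0, 1.15, -1, 0, 0, -0.0005, 0, 0, 1.15, -1, 0, 0, -0.0005, 0, 0, 1.15, -1]
}}

```text
time: 4.55
tool_pos: [0.5072, 0.1393, 0.0636]
tcp_rot: [0.1, 3.139, -0.002]
wrist_force: [-4.2, -6.2, 7.6]
width: 0.157
grip_force: 30.9
```

```bash
python3 - <<'E'
from h import *
import pickle
c=read_camera("wrist"); pickle.dump(c,open("w4.pkl","wb")); s=readout.read_state(); m=R.from_rotvec(s["tcp_rot"]).as_matrix(); print(s["wrist_force"],np.degrees(np.arctan2(m[1,0],m[0,0])))
g=cv2.cvtColor(c["color"],cv2.COLOR_BGR2GRAY).astype(int)
for r in (200,201,202,203,206,209,212,222,224,226,276,280): print(r,g[r,268:292])
E
```

```text
[-3.15290324 -5.74402351  7.34080133] 176.3537967530742
200 [102 107 120 143 160 168 173 171 174 173 155 111  66  60  55  54  64 103
 155 174 174 165 143 123]
201 [145 158 174 197 208 221 224 220 221 217 200 136  71  53  65  57  73 135
 209 231 229 216 178 155]
202 [200 208 219 222 225 223 225 223 224 227 209 144  78  67  65  65  74 136
 210 229 228 218 182 162]
203 [221 224 222 220 220 221 218 219 221 221 207 143  94  85  90  89  84 118
 167 185 189 185 167 161]
206 [219 221 219 218 220 220 220 220 222 221 213 154 116 112 114 109 105 119
 147 165 159 162 159 161]
209 [218 219 219 219 220 219 219 217 221 219 209 152 106 112 114 112 110 116
 147 163 160 166 162 160]
212 [219 222 220 222 221 218 220 219 222 223 204 149 104 103 104 113 113 140
 171 163 140 149 169 181]
222 [223 224 223 216 209 207 203 188 171 160 153 164 191 209 203 195 169 126
  97  95  96 110 144 179]
224 [197 167 136 101  67  56  53  49  44  32  36  91 157 199 207 196 167 111
  50  28  14  30  48  76]
226 [ 61  47  25  19  27  26  20  33  26  20  41  91 161 203 205 200 172 111
  52  33  21  24  25   7]
276 [ 37  39  38  41  47  48  46  42  37  46  40  81 147 196 214 207 166 108
  46  31  41  41  45  41]
280 [ 35  44  36  42  34  43  40  51  39  36  44  80 148 194 214 205 174 107
  45  38  40  37  37  43]
```

The tab is now at column 282.05 and the pointer at 282.1, so the knob is set. I release it and rise.

Call:
{"name": "jog_arm", "arguments": {
  "deltas": [0, 0, 0, 0, 0, 0, 0, 0, 0, 0, 0, 0, 0, 0, 0, 0, 0, 0, 0, 0, 0, 0, 0, 0, 0, 0, 0, 0, 0, 0, -0.03, 0, 0, 0, 0, 0, 0, -0.08, 0, 0, 0, 0, 0, 0, -0.12, 0, 0, 0, 0, 0, 0, -0.12, 0, 0, 0, 0]
}}

```text
time: 5.4
tool_pos: [0.5117, 0.1413, 0.1897]
tcp_rot: [0.099, 3.127, 0.005]
wrist_force: [1.1, -0.3, 1.1]
width: 0.504
grip_force: 0.0
```

```bash
python3 - <<'E'
from h import *
print(readout.read_state()["q"])
delta([.60,.018,.17],196.7)
E
```

```text
[ 2.22480905e-01  2.85662053e-02  1.98382027e+00  1.84430422e-04
  1.11603584e+00 -1.28501895e+00]
shift [-0.0957 -0.1176  0.0204] turn [  0.09   0.75 -20.33]
```

Call:
{"name": "jog_arm", "arguments": {
  "deltas": [-0.095, -0.118, 0.02, 0, 0, -20.3, 0, -0.095, -0.118, 0.02, 0, 0, -20.3, 0, -0.095, -0.118, 0.02, 0, 0, -20.3, 0, -0.095, -0.118, 0.02, 0, 0, -20.3, 0, -0.095, -0.118, 0.02, 0, 0, -20.3, 0, -0.095, -0.118, 0.02, 0, 0, -20.3, 0]
}}

```text
time: 6.0
tool_pos: [0.5934, 0.0168, 0.1616]
tcp_rot: [0.454, -3.107, -0.001]
wrist_force: [0.2, -0.1, 0.1]
width: 0.5
grip_force: 0.0
```

```bash
python3 - <<'E'
from h import *
import pickle
c=read_camera("wrist"); pickle.dump(c,open("w5.pkl","wb")); s=readout.read_state(); print(s["tool_pos"],s["tcp_rot"],proj(c,[.6117,.0183,.092]))
a=cv2.resize(c["color"][100:360,150:450],None,fx=2.3,fy=2.3,interpolation=cv2.INTER_CUBIC)
cv2.imwrite("pics/w5.png",a)
E
```

```text
[0.59329112 0.01731517 0.16190822] [ 4.55281487e-01 -3.10712501e+00 -1.19919440e-03] (np.float64(277.11361386669927), np.float64(257.0619700394712))
```

View pics/w5.png

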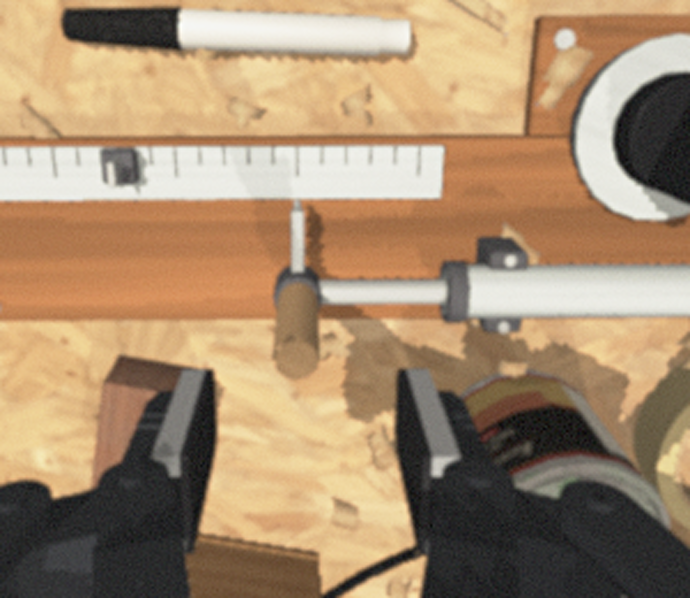

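```bash
python3 - <<'E'
from h import *
import pickle
np.set_printoptions(precision=4,suppress=True)
c=pickle.load(open("w5.pkl","rb"))
q=lambda x,y,z: ray(c,150+(x+.5)/2.3-.5,100+(y+.5)/2.3-.5,z)
H=q(297,357,.092); P=q(298,203,.024); T=q(445,292,.03)
C1=q(113,182,.026); C2=q(113,182,.031)
yaw=np.radians(106.7);X=np.array([np.cos(yaw),np.sin(yaw),0]);Y=np.array([-X[1],X[0],0])
for n,p in dict(H=H,P=P,T=T,C1=C1,C2=C2).items(): print(n,p,(p-H)@X,(p-H)@Y)
r1=q(330,292,.03);print("rod ang",np.degrees(np.arctan2(*(T-r1)[[1,0]])))
g=cv2.resize(c["color"][150:195,170:290],None,fx=6,fy=6,interpolation=cv2.INTER_CUBIC); cv2.imwrite("pics/cur.png",g)
delta([H[0],H[1],.07],196.7)
E
```

```text
H [0.6096 0.019  0.092 ] 0.0 0.0
P [0.5766 0.009  0.024 ] -0.00015206618896980705 0.03448998593290493
T [0.594  0.0774 0.03  ] 0.06041015848591608 -0.001784747640320719
C1 [ 0.589  -0.0638  0.026 ] -0.07341039578475166 0.04360404456862445
C2 [ 0.5875 -0.0627  0.031 ] -0.07196013120657839 0.04467103518811433
rod ang 106.62464464907795
shift [-0.0163 -0.0031  0.0919] turn [ 0.05 -0.07 -0.03]
```

View pics/cur.png

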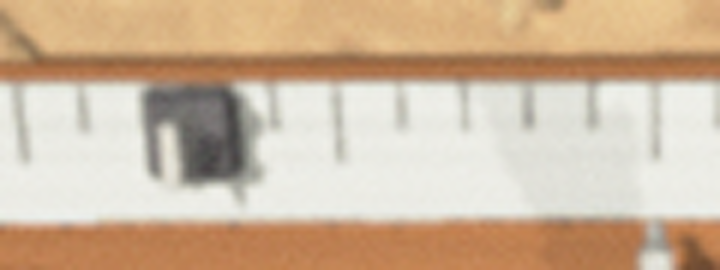

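The rod reads 60.4 mm from handle to mouth, which matches the given 60. The blade is about 72–73 mm past the rod pointer. Now I descend and grip the handle.

Call:
{"name": "jog_arm", "arguments": {
  "deltas": [-0.016, -0.003, 0.01, 0, 0, 0, 0, -0.016, -0.003, 0.045, 0, 0, 0, 0, -0.016, -0.003, 0.075, 0, 0, 0, 0, -0.016, -0.003, 0.092, 0, 0, 0, 0, -0.016, -0.003, 0.092, 0, 0, 0, 0, -0.016, -0.003, 0.092, 0, 0, 0, -1, -0.016, -0.003, 0.092, 0, 0, 0, -1, -0.016, -0.003, 0.092, 0, 0, 0, -1],
  "squeeze": 50
}}

```text
time: 6.85
tool_pos: [0.6114, 0.0189, 0.0724]
tcp_rot: [-0.455, 3.106, 0.001]
wrist_force: [-0.5, 3.3, 3.0]
width: 0.173
grip_force: 48.9
```

Call:
{"name": "jog_arm", "arguments": {
  "deltas": [0, 0, 0, 0, 0, 0, -1, 0, 0, 0, 0, 0, 0, -1, 0, 0, 0, 0, 0, 0, -1, 0, 0, 0, 0, 0, 0, -1]
}}

```text
time: 7.25
tool_pos: [0.6116, 0.0184, 0.0723]
tcp_rot: [-0.454, 3.106, 0.0]
wrist_force: [-2.5, 3.3, 5.9]
width: 0.175
grip_force: 49.3
```

```bash
python3 - <<'E'
from h import *
s=readout.read_state(); m=R.from_rotvec(s["tcp_rot"]).as_matrix(); print(s["tool_pos"],s["wrist_force"],m[:,1])
E
```

```text
[0.61156092 0.01837066 0.07228618] [-2.52980758  3.28486998  5.88227602] [-2.86388374e-01  9.58113611e-01 -8.10452724e-05]
```

Call:
{"name": "jog_arm", "arguments": {
  "deltas": [0, -0.01, 0, 0, 0, 0, -1, 0, -0.022, 0, 0, 0, 0, -1, 0, -0.034, 0, 0, 0, 0, -1, 0, -0.046, 0, 0, 0, 0, -1, 0, -0.058, 0, 0, 0, 0, -1, 0, -0.068, 0, 0, 0, 0, -1, 0, -0.07, 0, 0, 0, 0, -1, 0, -0.07, 0, 0, 0, 0, -1]
}}

```text
time: 8.05
tool_pos: [0.6316, -0.0481, 0.0723]
tcp_rot: [-0.453, 3.106, 0.003]
wrist_force: [-2.5, 8.7, 5.2]
width: 0.173
grip_force: 49.5
```

```bash
python3 - <<'E'
from h import *
import pickle
s=readout.read_state(); print(s["tool_pos"],s["wrist_force"],s["grip_force"],(s["tool_pos"]-[.6116,.0184,.072])@R.from_rotvec(s["tcp_rot"]).as_matrix())
c=read_camera("wrist"); pickle.dump(c,open("w6.pkl","wb"))
u,v=proj(c,s["tool_pos"]-[0,0,.046]); print(u,v); u=int(u);v=int(v)
a=cv2.resize(c["color"][v-95:v+5,u-60:u+60],None,fx=6,fy=6,interpolation=cv2.INTER_CUBIC)
cv2.imwrite("pics/w6.png",a)
E
```

```text
[ 0.6316425  -0.04809007  0.0722622 ] [-2.48113617  8.65427724  5.23195513] 49.521117210388184 [-0.00022763 -0.06944434 -0.00036282]
282.3277764307842 248.7647009842113
```

View pics/w6.png

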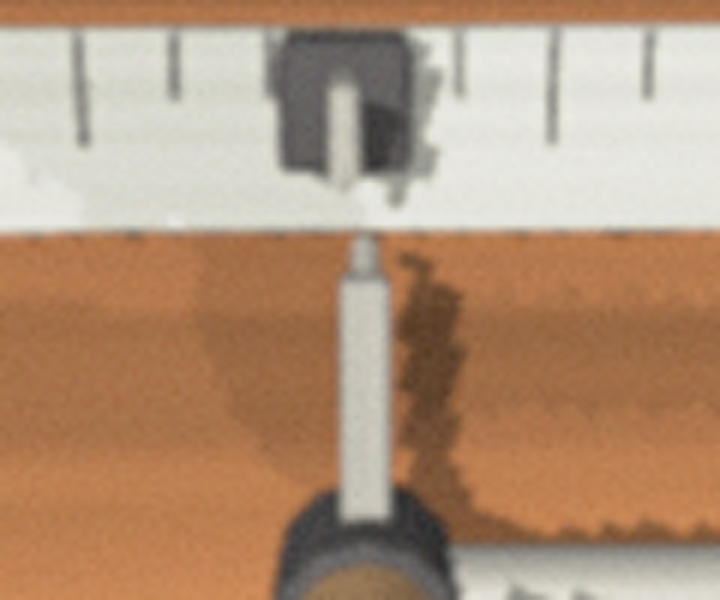

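The blade's front edge is at crop column 344 (near row 180) and the rod pointer tip at column 365 (row 240). I need the remaining pull from the pixel profiles.

```bash
cat > m.py <<'E'
from h import *
def meas(c,tp):
    u,v=map(int,proj(c,np.array(tp)-[0,0,.046])); g=cv2.cvtColor(c["color"],cv2.COLOR_BGR2GRAY).astype(int)
    print("u0",u-60,"v0",v-95)
    for r in range(v-83,v-8,3): print(r,g[r,u-12:u+12])
E
python3 - <<'E'
from m import *
import pickle
c=pickle.load(open("w6.pkl","rb")); s=readout.read_state(); meas(c,s["tool_pos"])
q=lambda x,y,z: ray(c,222+(x+.5)/6-.5,153+(y+.5)/6-.5,z)
y=R.from_rotvec(s["tcp_rot"]).as_matrix()[:,1]
b=q(344,175,.026);p=q(365,240,.024);print("pull (mm)",(b-p)@y*1000, b,p,(b-p)@R.from_rotvec(s["tcp_rot"]).as_matrix()[:,0])
E
```

```text
u0 222 v0 153
165 [101  99  98 103 102  97 103 116 119 120 115 100  97 101 103 100 102  97
  97  82  99 133 156 157]
168 [102  98 102 102  99  98 129 172 191 188 177 147 103  98 102 100  97 104
  91  85 104 135 149 150]
171 [ 96  97  97  98  98 101 134 179 199 198 185 145  92  64  62  65  69  78
  83  90 113 145 158 174]
174 [ 92  95  97  91 100  97 125 175 195 198 184 152  97  64  62  63  65  64
  73  78 107 141 177 213]
177 [ 92  96  98  96  96  94 129 184 198 200 187 158  98  61  63  60  64  81
  84  84 109 146 159 177]
180 [ 95  95  91  86  87  87 123 177 198 194 190 160 108  67  57  63  76  89
  89 104 130 151 156 153]
183 [218 219 218 215 207 191 182 188 191 179 185 202 213 221 209 193 176 160
 155 160 191 216 214 211]
186 [215 215 216 215 215 215 217 215 214 214 215 220 226 227 229 224 195 163
 160 193 222 229 228 227]
189 [217 217 217 217 217 217 214 216 217 216 218 216 220 226 229 229 231 231
 231 232 230 229 230 229]
192 [128 127 127 123 119 118 121 122 128 126 133 143 150 140 119 118 129 144
 138 138 135 128 125 136]
195 [122 118 119 121 120 119 120 122 122 129 140 167 174
[... 915 characters left out ...]
 194 190 194 196 198 192 160 131
 115  99  92  79  78  76]
225 [118 114 123 115 117 115 119 119 141 175 196 195 195 198 200 192 163 132
 106  91  81  86  88  86]
228 [125 123 122 119 126 123 121 122 145 178 192 194 192 197 200 189 165 134
 128 126 119 104  89  91]
231 [129 132 128 131 130 133 130 132 145 178 194 194 191 196 199 190 166 146
 140 134 105  99  92  86]
234 [138 140 137 134 124 114 107 103 128 173 194 195 195 196 200 189 159 105
  70  75  79  91  97  98]
237 [136 130 110  90  72  68  67  69 118 169 192 195 194 195 198 194 157  97
  61  50  57  57  64  81]
pull (mm) -2.1100759303847165 [ 0.58964977 -0.06276454  0.026     ] [ 0.59601376 -0.05866304  0.024     ] 0.007264640220647278
```

The blade and tip come out 7.3 mm apart across, as given. The remaining pull is about 2.1 mm.

Call:
{"name": "jog_arm", "arguments": {
  "deltas": [0, -0.0021, 0, 0, 0, 0, -1, 0, -0.0021, 0, 0, 0, 0, -1, 0, -0.0021, 0, 0, 0, 0, -1, 0, -0.0021, 0, 0, 0, 0, -1, 0, -0.0021, 0, 0, 0, 0, -1]
}}

```text
time: 8.6
tool_pos: [0.6321, -0.0495, 0.0723]
tcp_rot: [-0.454, 3.106, 0.003]
wrist_force: [-1.7, 7.8, 6.5]
width: 0.169
grip_force: 49.5
```

```bash
python3 - <<'E'
from m import *
import pickle
c=read_camera("wrist"); pickle.dump(c,open("w7.pkl","wb")); s=readout.read_state(); print(s["tool_pos"],s["wrist_force"])
g=cv2.cvtColor(c["color"],cv2.COLOR_BGR2GRAY).astype(int)
for r in (165,168,171,174,177,180,182,184,190,192,193,194,195,196,197,198,200,204,210): print(r,g[r,270:294])
E
```

```text
[ 0.63210098 -0.0494587   0.0722897 ] [-0.96036843  9.16270329  6.63605066]
165 [125 111  94 100 105 104 105 104  98 108 120 123 118 107  98  96 101 103
 102 103 105  95 102 130]
168 [122 105  97 100  96 103 103  97 111 155 182 192 185 160 117  96  96 100
  99  95  94  89  99 121]
171 [162 111  93  98 102 100  99  98 120 164 195 205 198 172 120  75  62  68
  71  72  77  82 100 123]
174 [157 111  91  98  99  96  98  98 115 158 189 200 196 169 112  63  64  64
  63  62  75  86 100 123]
177 [166 115  93  94  97  97  98  97 114 157 192 202 195 172 117  69  55  64
  63  77  90  90 100 127]
180 [196 146 107  96  88  93  84  86 108 145 186 197 194 169 120  77  69  65
  74  89  98 100 121 141]
182 [219 213 203 200 202 192 172 155 148 163 180 188 186 177 161 161 156 148
 145 147 148 151 161 179]
184 [214 216 215 217 215 215 216 216 216 206 189 185 200 218 224 229 226 223
 211 177 156 175 217 228]
190 [203 203 206 206 207 201 196 202 201 205 206 217 221 223 218 219 221 219
 220 222 223 220 221 219]
192 [113 118 121 125 127 119 122 123 122 120 128 139 143 139 132 125 121 116
 127 137 142 140 135
[... 232 characters left out ...]
 120 119 123 123 119 126 143 164 177 163 145 127 129 114
  97  86  91  97 100 111]
196 [119 125 121 122 121 121 120 119 122 121 140 172 176 163 141 129 127 118
 106  99  89  87  92 107]
197 [124 121 120 124 121 119 122 120 125 127 147 162 168 158 138 129 127 128
 129 118 101  85  95 114]
198 [126 123 121 124 126 122 122 121 124 127 144 148 151 146 132 128 127 134
 131 120 101  89  89 107]
200 [122 124 121 122 124 125 121 123 138 170 179 179 180 178 182 173 150 137
 125 107  91  87  88  87]
204 [121 123 121 123 122 125 121 121 142 180 196 194 195 201 204 189 163 127
  90  72  81  85  80  80]
210 [116 112 117 110 116 118 113 112 136 180 196 191 196 199 201 191 162 130
 108  89  72  72  74  74]
```

The blade is at column 281.1 and the tip at 282.0, so 0.55 mm remains. The arm lags slightly behind its command against the spring.

Call:
{"name": "jog_arm", "arguments": {
  "deltas": [0, -0.0007, 0, 0, 0, 0, -1, 0, -0.0007, 0, 0, 0, 0, -1, 0, -0.0007, 0, 0, 0, 0, -1, 0, -0.0007, 0, 0, 0, 0, -1, 0, -0.0007, 0, 0, 0, 0, -1, 0, -0.0007, 0, 0, 0, 0, -1, 0, -0.0007, 0, 0, 0, 0, -1, 0, -0.0007, 0, 0, 0, 0, -1]
}}

```text
time: 9.45
tool_pos: [0.6323, -0.0501, 0.0723]
tcp_rot: [-0.454, 3.106, 0.003]
wrist_force: [-2.1, 7.9, 7.6]
width: 0.171
grip_force: 49.5
```

```bash
python3 - <<'E'
from m import *
import pickle
c=read_camera("wrist"); pickle.dump(c,open("w8.pkl","wb")); s=readout.read_state(); print(s["tool_pos"],s["wrist_force"],s["joint_vel"].round(4),(s["tool_pos"]-[.6116,.0184,.072])@R.from_rotvec(s["tcp_rot"]).as_matrix())
g=cv2.cvtColor(c["color"],cv2.COLOR_BGR2GRAY).astype(int)
for r in (168,171,174,177,180,182,183,184,193,194,195,196,197,204,210): print(r,g[r,274:292])
E
```

```text
[ 0.63230592 -0.05008193  0.07229945] [-2.19617659  8.13392027  6.40463476] [ 0.001  -0.001   0.0008  0.0019  0.0001 -0.0007] [-0.00024621 -0.07154274 -0.00041787]
168 [ 99  97 100  99 101 110 148 181 191 189 169 121  96  96 103 101 101 108]
171 [100  98 102  95 101 113 156 195 200 201 176 127  76  60  67  72  73  84]
174 [100  92  96  99 100 115 150 181 192 194 172 122  75  60  62  62  60  69]
177 [ 97  96  99  98  95 104 147 188 205 198 175 125  82  60  58  62  77  97]
180 [ 93  89  91  90  87  98 138 180 197 193 178 123  86  68  66  68  90 102]
182 [199 203 191 168 158 151 158 177 190 188 180 175 177 170 151 148 147 147]
183 [217 218 218 206 204 188 176 181 176 178 190 207 223 216 197 179 163 155]
184 [216 217 216 214 217 214 202 189 182 191 202 221 230 230 225 209 175 157]
193 [120 125 123 126 124 122 136 156 166 159 140 131 129 130 115 114 117 127]
194 [122 123 126 121 121 124 144 165 177 164 144 133 133 132 120 101 103 111]
195 [121 119 120 122 120 127 144 169 178 165 141 126 132 127 109  89  89  92]
196 [123 119 124 120 117 125 142 167 173 163 142 127 130 123 105  86  83  89]
197 [123 123 120 117 126 131 145 165 170 156 141 127 121 116 103  85  82  86]
204 [121 121 122 120 143 175 194 193 200 195 199 190 163 128 105  91  71  85]
210 [114 114 111 116 138 176 195 195 196 197 199 188 163 133 117 106  88  69]
```

The blade is at column 282.1 and the pointer tip at 282.0. They are aligned, the arm is still and the grip holds, so I hand it in.

```bash
python3 -c "
from h import *
print(finish_job())"
```

```text
the job is handed in; nothing more can be done
None
```

The job is handed in at about 9.5 s: the knob pointer stands at the ring's tab, and the rod is drawn out about 71.5 mm, level with the cursor to about 0.1 mm by the wrist camera and still gripped.

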